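# Make up the weight on the dial scale with ring weights

## Task

A carrier of tubes stands on the dial scale: bring the load up to the target weight by pushing the steel ring weights over the scale's spindle one at a time, each pressed fully home, flat on the pan or on the ring below, until the needle comes to rest in the green sector. The spindle grips the rings and the pan gives way on its spring, so press firmly and feel for the seat, but never so hard that the needle reaches the red sector. Leave the rings you do not need lying flat on the bench, and do not disturb the other things.

Things in the scene. Friction and masses are not known exactly. Their poses are not given: they have to be found in the camera images.
- ring1: one of four identical dark steel ring weights, 48 mm outside diameter, 17 mm bore, 16 mm high, 0.2 kg, lying flat on the bench at the start; origin at the centre of its underside, z up its axis
- ring2: one of four identical dark steel ring weights, 48 mm outside diameter, 17 mm bore, 16 mm high, 0.2 kg, lying flat on the bench at the start; origin at the centre of its underside, z up its axis
- ring3: one of four identical dark steel ring weights, 48 mm outside diameter, 17 mm bore, 16 mm high, 0.2 kg, lying flat on the bench at the start; origin at the centre of its underside, z up its axis
- ring4: one of four identical dark steel ring weights, 48 mm outside diameter, 17 mm bore, 16 mm high, 0.2 kg, lying flat on the bench at the start; origin at the centre of its underside, z up its axis
- seat (a point): foot of the scale's spindle: where its axis meets the upper face of the steel pan; the first ring seats here, the next 16 and 32 mm higher. z up, x away from the dial towards the tube carrier. It sinks with the pan. Clear pan round it: 70 mm towards -x, 80 mm each way along y, 80 mm towards +x, where the tube carrier (32 x 188 x 97 mm) stands between clips.
- spindle_tip (a point): top of the aluminium spindle, 58 mm above seat: 14 mm thick, tip tapered to 6 mm. A pair of brass leaf springs for each 16 mm of height, on its +x and -x sides, stands out to 19 mm: a ring (17 mm bore) does not fall home but hangs on the leaves; 5 to 10 N (its own 2 N included) push it past a pair, and 3 to 5 N are needed all the way.
- needle (a joint): needle of the dial, rad, clockwise. The pan sinks 2 mm per newton pressed on it and the needle turns 0.18 rad per newton (0.09 rad per mm); each ring adds 0.353 rad. Green sector 1.60 to 2.05 rad; red (overload) above 4.5 rad. The start, 0.6 to 1.2 rad, depends on the carrier's unknown weight, so two or three rings are needed.
- dial_scale: grey spring scale, body 150 x 150 mm, fixed; origin at the centre of its underside, -x is its front with the round dial (100 mm wide, leaning back). Its 190 x 160 mm steel pan stands 124 mm above the bench less its sinking; the spindle stands on the pan 25 mm in front of the centre.
- spare_carrier: empty ivory tube carrier, 32 x 188 x 78 mm, standing loose on the bench behind the rings, not to be disturbed; origin at the centre of its underside, y along it
- pen: black marker without cap, 116 mm long, 16 mm high, lying on the bench, not to be disturbed; origin at the centre of its underside
- mouse: black computer mouse, 62 x 112 x 35 mm, on the bench, not to be disturbed; origin at the centre of its underside
Things that resemble listed ones, but are neither listed nor needed, are in the scene too. What is shaped like the ring1 but blue is not meant.

How it is judged:
By the outcome, as a careful person would: the job done as asked, in the order asked, and still so for the second after the job is handed in, with the robot touching nothing.
It also fails if it takes over 72 s, if anything falls off the work surface, if the arm or the gripper's body presses on something with over 40 N, if the wrist force passes 120 N, or if a joint passes its speed limit or range.

## Robot

A 6-joint arm with a two-finger parallel gripper is mounted at the origin on the work surface; the furniture and walls round the work are solid. World frame = base frame: x ahead of the robot, y to its left, z up, the work surface at z = 0. Lengths are in m, angles in rad, forces in N, time in s.
With the tool pointing down it reaches from about 0.225 to 0.875 m from the base axis. Payload 3.4 kg.
Tool frame: the origin (TCP) lies at the very end of the fingers, on their centre line; the grasp point (between the pads) lies 19 mm behind it; z points along the fingers, x is the direction in which the jaws open and shut, and the axes are right-handed (so a half turn about z gives the same grasp; the last joint's range is limited). The gripper opens to 85 mm and grips with 20 to 120 N. Pads are 22 mm wide; open, the fingers measure 114 mm over their backs; the gripper's body (76 mm by 85 mm) begins 54 mm behind the grasp point. The pads swing forward as they close: fully open they stand 13 mm farther back than shut.
Start: joints at [0.996, 0.276, 1.505, -0, 1.361, -0.121], TCP at [0.252, 0.517, 0.231] pointing down, gripper open.
Joint ranges: [-2.89, 2.89], [-0.75, 2.08], [0.22, 2.7], [-1.18, 4.32], [0.11, 2.71], [-2.7, 2.7]. Speed limits (rad/s): [2.57, 2.57, 3.14, 3.14, 3.14, 3.14].

## Interface

Orientations are given as a unit quaternion [w, x, y, z].
In Python, from rig import manip gives the robot as it stands.
- The arm moves only by the tool carry_out, never from a script. Its argument "series" is a list of rows, each a list of 2 entries, a list of its own where there are three numbers: the shift along the tool's x, y, z in mm, then the turn about the tool's z in degrees. A call has 1 to 10 rows; each row shifts and turns the pose as measured when the row begins, along the tool's axes as they then stand; what a row does not reach is not made up. A row lasts 1/12 s, in which the tool goes at most 41.7 mm and 7.16 degrees, less where a joint would pass 70% of its speed; a pose out of reach is approached as far as the arm can. A call is refused whole if a number of a shift passes 41.7 or a number of a turn 7.16, either way. A call with a gripper value outside its range is refused whole. "fingers" is the finger opening in mm, from 0 to 85.4, set as the call begins (left out, the last holds). The fingers move at their own pace and stop on an object; "squeeze" is the grip in N (left out, the last holds). Time passes only in rows, so rows that do not move let the fingers close. It gives the time, the measured TCP pose, the force and the opening at its end, in the units of the state.
- manip.get_state(): the state, without advancing time (a new reading comes with each control period).
- manip.get_image(name): name is "scene" or "top" or "wrist"; returns a dict with "frame" (384x512x3 uint8, blue, green, red), "K" (3x3 intrinsics, pixels), "rvec" (rotation vector, rad) and "tvec" (3), from world to camera coordinates, as OpenCV has them; the wrist camera has in their place "mount" (4x4, takes a point from camera to tool coordinates, whose origin is the TCP and whose axes are the tool frame's). Camera axes: x right, y down, z forward; pixel columns grow to the right and rows downward; lengths in m; the calibration is good to about 2 mm. A picture is of the moment at which its call begins: read the wrist's pose just before it. There is no depth.
- manip.sign_off(): hands the job in, once; it reports no verdict.
The state is a dict: "clock": time; "qpos": joint angles; "qd": joint speeds; "effort": joint torques, N m; "position": TCP position; "ee_rot": TCP orientation; "contact_force": force on the tool from outside, world axes, zero at the start; "moment": the same for the moment, N m; "width": finger opening in m.
Only numpy, scipy, OpenCV 4.12 (cv2) and the standard library are available. Lean on these libraries where they do the work, as an engineer would, in place of code of your own. Each camera call takes 0.05 s, during which the arm holds its last target. There are 200 camera calls.

## Working session

There is one attempt and no reset: what is moved stays moved. The work goes in short steps, Python scripts to look and compute and a tool call to move; the robot and the scene stay as the last step left them, time stands still between calls to the robot, and variables do not carry over. Pictures are saved under pics/ and viewed, about 8 in all and at most 12, crops included, and the job is handed in when it is done.

Besides the shell and the picture viewer there is one more tool, called after ">>>" in YAML: its name, and indented under it one key for each argument. carry_out: Moves the arm, as the interface text tells. Its arguments: {"type":"object","properties":{"series":{"type":"array","items":{"type":"array"}},"fingers":{"type":"number"},"squeeze":{"type":"number"}},"required":["series"]}

```bash
mkdir -p pics
python3 - <<'E'
from rig import manip
import cv2,numpy as np
s=manip.get_state();print(s)
for n in("scene","top"):
    d=manip.get_image(n);cv2.imwrite(f"pics/{n}0.png",d["frame"])
    np.savez(f"cal_{n}.npz",K=d["K"],r=d["rvec"],t=d["tvec"])
    R=cv2.Rodrigues(np.array(d["rvec"]))[0];print(n,-R.T@np.array(d["tvec"]).ravel(),R[2],d["K"])
d=manip.get_image("wrist");print(d["mount"],d["K"])
a=cv2.imread("pics/scene0.png");b=cv2.imread("pics/top0.png")
cv2.imwrite("pics/a.png",cv2.resize(a,(800,600)));cv2.imwrite("pics/b.png",cv2.resize(b,(800,600)))
E
```

```text
{'clock': 0.0, 'qpos': array([ 9.96018327e-01,  2.76584828e-01,  1.50612006e+00,  2.82008034e-05,
        1.36069819e+00, -1.20996537e-01]), 'qd': array([ 1.19399993e-04,  1.35416273e-03,  4.55223769e-05,  1.07069263e-03,
       -5.29086541e-04, -7.39408750e-04]), 'effort': array([-2.78164125e-04, -4.16783667e+01, -2.45805573e+01, -6.25831444e-05,
        1.10862535e-02,  6.40235513e-06]), 'position': array([0.25176981, 0.51636994, 0.23045072]), 'ee_rot': array([ 3.71037804e-04,  8.48048216e-01,  5.29918299e-01, -8.25793102e-04]), 'contact_force': array([0.21885442, 0.11036472, 0.74645246]), 'moment': array([0.01608461, 0.02277875, 0.00158035]), 'width': 0.08555903107814375}
scene [1.23423469 0.08367782 0.90802186] [-0.67187171 -0.13605666 -0.72806386] [[394.35828064   0.         255.72498557]
 [  0.         394.35828064 184.05295663]
 [  0.           0.           1.        ]]
top [ 0.41352752 -0.03708869  1.22759548] [ 0.11931684 -0.00794863 -0.99282441] [[435.16439597   0.         258.10179919]
 [  0.         435.16439597 197.08362785]
 [  0.           0.           1.        ]]
[[ 9.99999484e-01 -1.56233969e-04  1.00398384e-03 -1.22452955e-03]
 [-1.44589242e-04  9.56170928e-01  2.92809042e-01 -7.42534512e-02]
 [-1.00572688e-03 -2.92809036e-01  9.56170412e-01 -1.41854109e-01]
 [ 0.00000000e+00  0.00000000e+00  0.00000000e+00  1.00000000e+00]] [[285.62554861   0.         252.14058106]
 [  0.         285.62554861 198.28052607]
 [  0.           0.           1.        ]]
```

View pics/a.png

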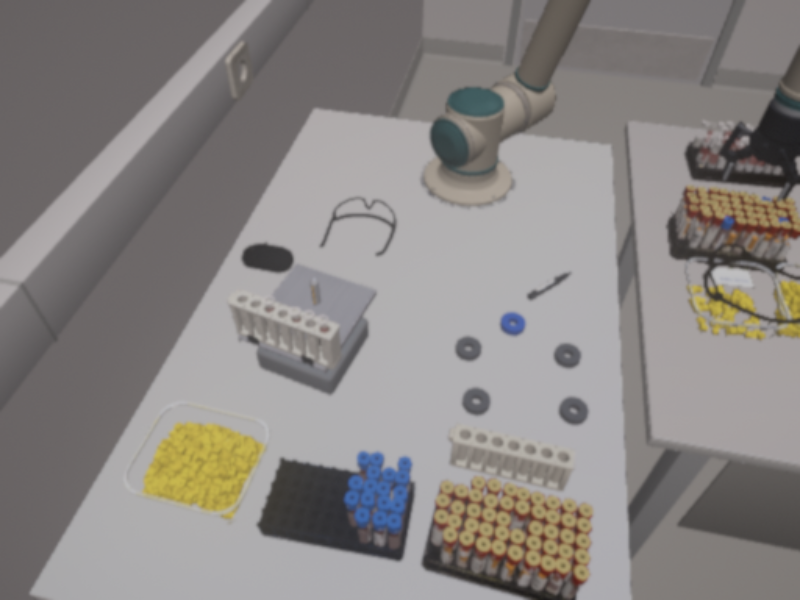

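View pics/b.png

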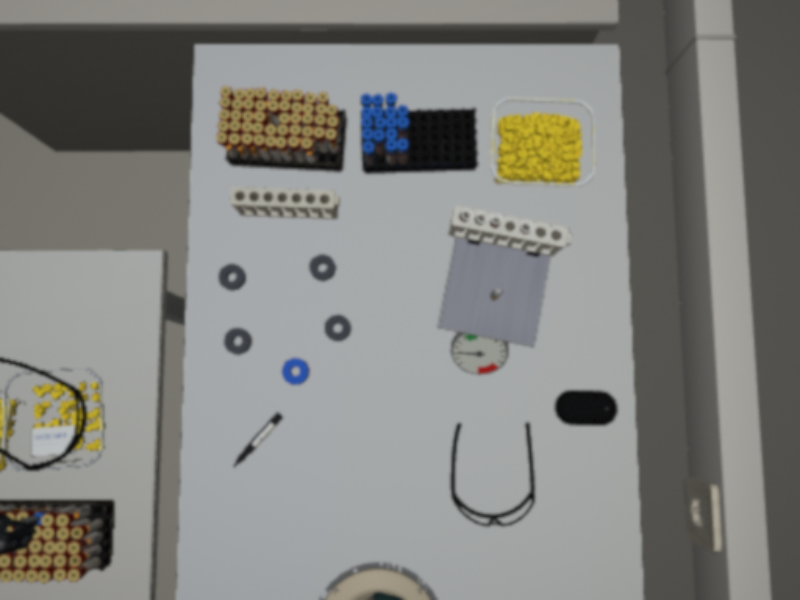

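Top view (800 px wide): dark steel rings are at (232,277), (322,267), (238,341) and (338,328). The one at (295,371) is blue, so it isn't meant. The spindle is near (495,294) and the dial near (479,353). Next I'll measure these and confirm with one enlarged crop.

```bash
cat > h.py <<'E'
import cv2,numpy as np
from rig import manip
from scipy.optimize import least_squares
def cal(n):
    c=np.load(f"cal_{n}.npz");return c["K"],cv2.Rodrigues(c["r"])[0],c["t"].ravel()
def ray(n,u,v):
    K,R,t=cal(n);return -R.T@t,R.T@np.linalg.inv(K)@np.array([u,v,1.])
def onz(n,u,v,z):
    o,d=ray(n,u,v);return o+d*(z-o[2])/d[2]
def proj(n,p):
    K,R,t=cal(n);q=K@(R@np.array(p)+t);return q[:2]/q[2]
E
python3 - <<'E'
from h import *
f=.64
for n,pts in (("top",[(232,277),(322,267),(238,341),(338,328)]),("scene",[(468,348),(567,355),(476,401),(573,410)])):
    im=cv2.imread(f"pics/{n}0.png");g=im.max(2)
    for u,v in pts:
        u*=f;v*=f;x0,y0=int(u)-14,int(v)-14
        m=(g[y0:y0+29,x0:x0+29]<115).astype('u1')
        k,l,st,ce=cv2.connectedComponentsWithStats(m)
        i=1+np.argmax(st[1:,4]);ct=cv2.findContours((l==i).astype('u1'),0,2)[0][0]
        (cx,cy)=cv2.minEnclosingCircle(ct)[0];M=cv2.moments(ct)
        c=(x0+M['m10']/M['m00'],y0+M['m01']/M['m00'])
        print(n,np.round(c,1),st[i,4],onz(n,*c,.010).round(4))
# spindle tip triangulation rough
a=(495*f,290*f);b=(314*f,280*f)
A=[];B=[]
for n,p in(("top",a),("scene",b)):
    o,d=ray(n,*p);d/=np.linalg.norm(d);P=np.eye(3)-np.outer(d,d);A.append(P);B.append(P@o)
print("tip",np.linalg.solve(sum(A),sum(B)),onz("top",*a,.17))
T=cv2.imread("pics/top0.png");S=cv2.imread("pics/scene0.png")
c1=cv2.resize(T[125:250,270:380],(396,450),interpolation=2)
c2=cv2.resize(S[165:245,150:250],(400,320),interpolation=2)
c3=cv2.resize(T[150:260,130:240],(400,280),interpolation=2)
o=np.zeros((600,800,3),'u1');o[:450,:396]=c1;o[:320,400:]=c2;o[320:,400:]=c3
cv2.imwrite("pics/c.png",o)
E
```

```text
top [148.2 177. ] 204 [0.6185 0.2638 0.01  ]
top [206.  170.9] 195 [0.6353 0.1005 0.01  ]
top [151.9 218. ] 206 [0.5023 0.2506 0.01  ]
top [215.7 209.5] 189 [0.5252 0.0722 0.01  ]
scene [299.1 222.9] 159 [0.5282 0.0691 0.01  ]
scene [362.6 227.5] 169 [0.5053 0.2479 0.01  ]
scene [304.4 256.6] 193 [0.6376 0.0981 0.01  ]
scene [366.5 262.6] 210 [0.6208 0.2609 0.01  ]
tip [ 0.56883322 -0.19270015  0.17210661] [ 0.56840981 -0.19000097  0.17      ]
```

View pics/c.png

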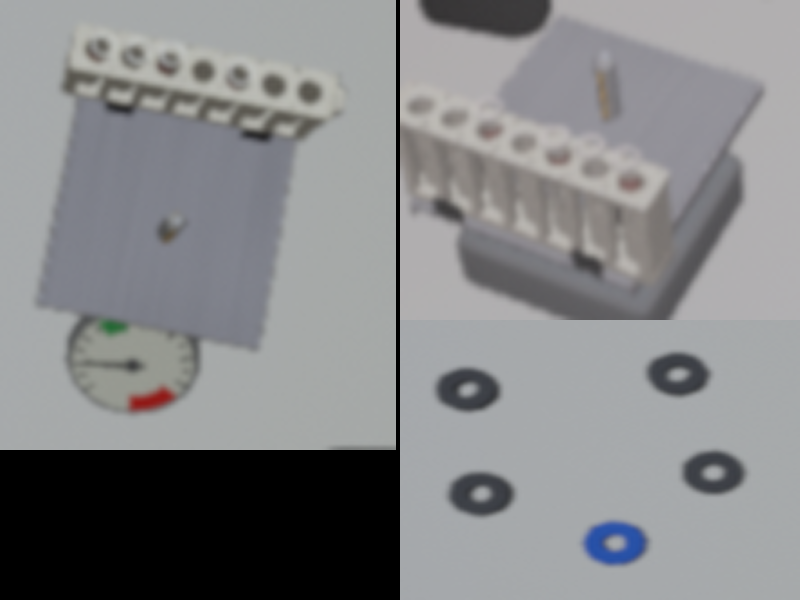

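Crop: four dark rings confirmed, with the blue one excluded. Comparing the dial marks with the needle puts it near 0.64 rad, so three rings are likely needed. I'll turn the tool to line up with the scale and work out the shifts.

```bash
cat >> h.py <<'E'
def rot():
    from scipy.spatial.transform import Rotation as Ro
    s=manip.get_state();w,x,y,z=s["ee_rot"];return s,Ro.from_quat([x,y,z,w]).as_matrix()
def to(p):
    s,R=rot();print("psi %.2f tool shift mm"%np.degrees(np.arctan2(R[1,0],R[0,0])),(R.T@(np.array(p)-s["position"])*1000).round(1))
E
python3 - <<'E'
from h import *
q=lambda u,v:onz("top",270+u/3.6,125+v/3.6,.116)
a,b,c=q(38,303),q(260,348),q(297,150)
print(a,b,c)
for d in(b-a,c-b):print(np.degrees(np.arctan2(d[1],d[0])))
E
```

```text
[ 0.51563923 -0.1034217   0.116     ] [ 0.48278391 -0.26092929  0.116     ] [ 0.62563168 -0.29175355  0.116     ]
-101.78266879735932
-12.176810501848363
```

>>> carry_out:
  series:
    - [[0,0,0],-7]
    - [[0,0,0],-7]
    - [[0,0,0],0]
  fingers: 85
  squeeze: 70

```text
clock: 0.4
position: [0.2515, 0.5158, 0.2294]
ee_rot: [0.001, 0.774, 0.633, -0.002]
contact_force: [-0.2, 0.4, -0.1]
width: 0.0848
```

```bash
python3 -c "
from h import *
to([.527,.0707,.15])"
```

```text
psi 78.57 tool shift mm [-381.4  358.4   80.3]
```

>>> carry_out:
  series:
    - [[-28,27,5],0]
    - [[-28,27,5],0]
    - [[-28,27,5],0]
    - [[-28,27,5],0]
    - [[-28,27,5],0]
    - [[-28,27,5],0]
    - [[-28,27,5],0]
    - [[-28,27,5],0]
    - [[-28,27,5],0]
    - [[-28,27,5],0]

```text
clock: 1.23
position: [0.4608, 0.1808, 0.1757]
ee_rot: [-0.002, 0.779, 0.626, 0.001]
contact_force: [1.5, 0.9, 0.5]
width: 0.0852
```

```bash
python3 -c "
from h import *
to([.527,.0707,.15])"
```

```text
psi 77.58 tool shift mm [-93.4  88.4  25.2]
```

>>> carry_out:
  series:
    - [[-28,26,7],0]
    - [[-28,26,7],0]
    - [[-25,24,7],0]
    - [[-10,10,4],0]
    - [[0,0,0],0]
    - [[0,0,0],0]

```text
clock: 1.73
position: [0.5308, 0.0591, 0.1474]
ee_rot: [-0.001, 0.789, 0.615, 0.0]
contact_force: [0.0, 0.4, 0.4]
width: 0.0847
```

```bash
cat >> h.py <<'E'
def wray(d,R,s,u,v):
    M=np.array(d["mount"]);o=M[:3,3];e=M[:3,:3]@np.linalg.inv(d["K"])@np.array([u,v,1.])
    return s["position"]+R@o,R@e
def wproj(d,R,s,p):
    M=np.linalg.inv(np.array(d["mount"]));q=R.T@(np.array(p)-s["position"]);q=M[:3,:3]@q+M[:3,3];q=d["K"]@q;return q[:2]/q[2]
def won(d,R,s,u,v,z):
    o,e=wray(d,R,s,u,v);return o+e*(z-o[2])/e[2]
E
cat > ringlook.py <<'E'
from h import *;import sys
g0=[float(a) for a in sys.argv[1:3]]
s,R=rot();d=manip.get_image("wrist");im=d["frame"];cv2.imwrite(f"pics/w{s['clock']:.1f}.png",im)
g=cv2.GaussianBlur(im,(0,0),1).max(2);u,v=wproj(d,R,s,[*g0,.016])
m=(g<115).astype('u1');k,l,st,ce=cv2.connectedComponentsWithStats(m)
for i in range(1,k):
    if st[i,4]>300 and np.hypot(*(ce[i]-(u,v)))<70:
        ct=max(cv2.findContours((l==i).astype('u1'),0,1)[0],key=cv2.contourArea)
        # fit known circle (top rim r=24 z=16 union base rim z=0) by hull -> silhouette fit
        def f(p):
            th=np.linspace(0,2*np.pi,120);q=[wproj(d,R,s,[p[0]+.024*np.cos(t),p[1]+.024*np.sin(t),z]) for z in(0,.016) for t in th]
            h=cv2.convexHull(np.array(q,'f4'))
            return [cv2.pointPolygonTest(h,tuple(map(float,c[0])),True) for c in ct[::4]]
        r=least_squares(f,g0,diff_step=1e-3,loss='soft_l1')
        print(ce[i].round(1),st[i],"ring",r.x.round(4),"rms px",np.sqrt(np.mean(np.square(f(r.x)))).round(2))
E
python3 ringlook.py .527 .0707; python3 -c "
from h import *
to([.527,.0707,.15])"
```

```text
[263.  179.4] [ 239  155   49   50 1800] ring [0.525  0.0709] rms px 0.5
psi 75.96 tool shift mm [10.  -6.2 -2.5]
```

>>> carry_out:
  series:
    - [[10,-8,20],-2]
    - [[0,0,30],0]
    - [[0,0,30],0]
    - [[0,0,10],0]
    - [[0,0,0],0]

```text
clock: 2.2
position: [0.5249, 0.0782, 0.0586]
ee_rot: [0.001, 0.777, 0.63, 0.004]
contact_force: [-0.1, 0.1, 0.1]
width: 0.0852
```

```bash
python3 ringlook.py .525 .0709; python3 -c "
from h import *
to([.525,.0709,.002])"
```

```text
[243.1 220.5] [ 209  186   69   69 3520] ring [0.5247 0.0709] rms px 0.95
psi 78.06 tool shift mm [-7.5  1.3 57.3]
```

>>> carry_out:
  series:
    - [[-7,1,20],0]
    - [[0,0,20],0]
    - [[0,0,10],0]
    - [[0,0,5],0]
    - [[0,0,0],0]

```text
clock: 2.67
position: [0.5286, 0.0758, 0.009]
ee_rot: [0.004, 0.776, 0.631, 0.009]
contact_force: [-0.5, -0.4, -0.2]
width: 0.0848
```

```bash
python3 -c "
from h import *
to([.5248,.0709,.002])"
```

```text
psi 78.28 tool shift mm [-5.7 -2.8  6.9]
```

>>> carry_out:
  series:
    - [[-4,-2,4],0]
    - [[-1,0,2],0]
    - [[0,0,0],0]

```text
clock: 2.92
position: [0.5274, 0.0717, 0.0051]
ee_rot: [0.006, 0.775, 0.631, 0.011]
contact_force: [-0.6, 0.4, 0.2]
width: 0.0852
```

```bash
python3 -c "
from h import *
to([.5248,.0709,.002])
s,R=rot();print(R[:,2].round(4),s['contact_force'].round(2))"
```

```text
psi 78.33 tool shift mm [-1.4 -2.4  3. ]
[ 0.0239  0.005  -0.9997] [-0.6   0.36  0.18]
```

>>> carry_out:
  series:
    - [[-1,-2,2],0]
    - [[0,0,0],0]
    - [[0,0,0],0]
    - [[0,0,0],0]
    - [[0,0,0],0]
    - [[0,0,0],0]
  fingers: 40

```text
clock: 3.42
position: [0.526, 0.0709, 0.0055]
ee_rot: [0.006, 0.776, 0.631, 0.012]
contact_force: [-0.2, 0.5, -1.9]
width: 0.0451
```

```bash
python3 -c "
from h import *
to([.5248,.0709,.002])
s,R=rot();print(R[:,2].round(4),s['contact_force'].round(2))"
```

```text
psi 78.25 tool shift mm [-0.3 -1.2  3.4]
[ 0.0271  0.0055 -0.9996] [-0.19  0.49 -1.91]
```

>>> carry_out:
  series:
    - [[0,0,0],0]
    - [[0,0,-10],0]
    - [[0,0,-20],0]
    - [[0,0,-20],0]
    - [[0,0,0],0]

```text
clock: 3.83
position: [0.5225, 0.0705, 0.056]
ee_rot: [0.004, 0.776, 0.631, 0.01]
contact_force: [1.0, 0.1, -1.5]
width: 0.0449
```

```bash
python3 -c "
from h import *
s,R=rot();print(R[:,2].round(4),s['contact_force'].round(2),s['position'],s['width'])
d=manip.get_image('wrist');cv2.imwrite('pics/g1.png',d['frame'])
print(wproj(d,R,s,s['position']))"
```

```text
[ 0.0205  0.0052 -0.9998] [ 0.99  0.12 -1.53] [0.52253302 0.0704843  0.05600339] 0.04491283472074188
[254.17576303 252.19932852]
```

View pics/g1.png

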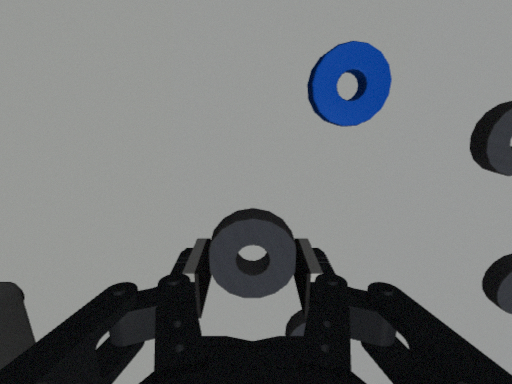

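Wrist view: the ring is held between the pads, bore at (252,255), and the TCP projects to (254,252). I'll lift it and take it to the spindle.

>>> carry_out:
  series:
    - [[0,0,-30],0]
    - [[0,0,-35],0]
    - [[0,0,-35],0]
    - [[0,0,-35],0]
    - [[0,0,-30],0]
    - [[0,0,-5],0]
    - [[0,0,0],0]

```text
clock: 4.47
position: [0.5139, 0.0694, 0.2241]
ee_rot: [-0.001, 0.776, 0.631, 0.002]
contact_force: [-0.3, 0.3, -2.6]
width: 0.0445
```

```bash
python3 -c "
from h import *
s,R=rot();print(R[:,2].round(4),s['position'])
to([.568,-.191,.23])"
```

```text
[ 0.0023  0.005  -1.    ] [0.51385368 0.06939116 0.22410633]
psi 78.24 tool shift mm [-243.9  106.1   -7.1]
```

>>> carry_out:
  series:
    - [[-20,9,0],0]
    - [[-36,15,-1],0]
    - [[-36,15,-1],0]
    - [[-36,15,-1],0]
    - [[-36,15,-1],0]
    - [[-36,15,-1],0]
    - [[-20,10,0],0]
    - [[-5,4,0],0]
    - [[0,0,0],0]
    - [[0,0,0],0]

```text
clock: 5.3
position: [0.5559, -0.1764, 0.1995]
ee_rot: [-0.019, 0.775, 0.632, -0.007]
contact_force: [0.8, 0.6, -1.8]
width: 0.0445
```

```bash
python3 -c "
from h import *
s,R=rot();print(R[:,2].round(4),s['position'])
to([.568,-.191,.23])
d=manip.get_image('wrist');cv2.imwrite('pics/g2.png',d['frame'])
print(wproj(d,R,s,s['position']),wproj(d,R,s,[.5688,-.1927,.174]))
im=d['frame'][130:384,120:420];cv2.imwrite('pics/g2c.png',cv2.resize(im,None,fx=2.3,fy=2.3,interpolation=2))"
```

```text
[-0.0336  0.0205 -0.9992] [ 0.55591344 -0.17643217  0.1994796 ]
psi 78.43 tool shift mm [-11.4  13.6 -31.2]
[254.17776965 252.14032872] [232.80797207 257.45348143]
```

View pics/g2c.png

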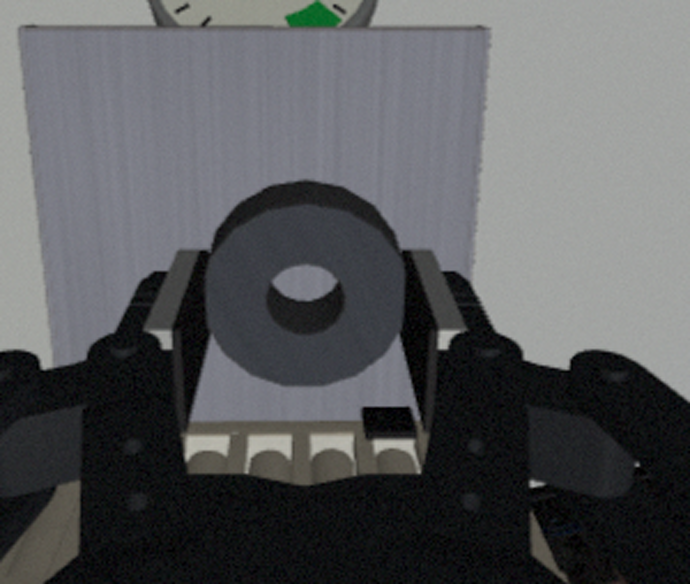

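```bash
python3 -c "
from h import *
s,R=rot();d=manip.get_image('wrist')
from numpy import array as A
P=A([.5688,-.1927,.174])
for sh in([0,45,-15],[0,-25,-15],[0,-35,-15],[25,-15,-15]):
  s2=dict(s);Rv=A([[.2,.98,0],[.98,-.2,0],[0,0,-1]]).T
  s2['position']=s['position']+Rv@A(sh)/1000
  print(sh,wproj(d,Rv,s2,P).round(),wproj(d,Rv,s2,P-[0,0,.057]).round())"
```

```text
[0, 45, -15] [233. 184.] [237. 167.]
[0, -25, -15] [235. 277.] [238. 242.]
[0, -35, -15] [235. 289.] [238. 252.]
[25, -15, -15] [200. 265.] [211. 232.]
```

>>> carry_out:
  series:
    - [[0,0,-20],0]
    - [[-4,15,-8],0]
    - [[-4,20,0],0]
    - [[0,8,0],0]
    - [[0,0,0],0]
    - [[0,0,0],0]

```text
clock: 5.9
position: [0.5952, -0.1808, 0.2267]
ee_rot: [-0.022, 0.77, 0.637, -0.007]
contact_force: [-0.0, 0.5, -2.2]
width: 0.0451
```

```bash
python3 -c "
from h import *
s,R=rot();print(R[:,2].round(4),s['position'],R.T@(A-s['position']) if 0 else '')
d=manip.get_image('wrist');cv2.imwrite('pics/g3.png',d['frame'])
print(wproj(d,R,s,[.5688,-.1927,.174]))
im=d['frame'][80:320,140:380];cv2.imwrite('pics/g3c.png',cv2.resize(im,None,fx=2.5,fy=2.5,interpolation=2))"
```

```text
[-0.0387  0.0259 -0.9989] [ 0.59523183 -0.1808089   0.22665177] 
[228.81627801 189.19418576]
```

View pics/g3c.png

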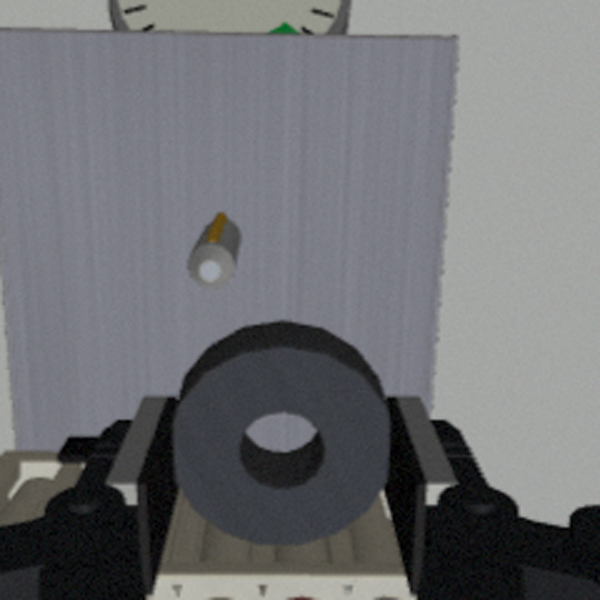

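Tip at px (223.6,188.0); ring top-face bore at (252.8,259.2). I'll compute both.

```bash
cat > off.py <<'E'
from h import *
def calc(s,R,d,tip,bore,ztip=.175,zt=-.0105):
    T=won(d,R,s,*tip,ztip)
    M=np.array(d["mount"]);o=M[:3,3];e=M[:3,:3]@np.linalg.inv(d["K"])@np.array([*bore,1.])
    b=o+e*(zt-o[2])/e[2]
    return T,b
E
python3 -c "
from off import *
s,R=rot();d=manip.get_image('wrist')
print(s['position'])
T,b=calc(s,R,d,(223.6,188.0),(252.8,259.2));print('tip',T,'bore tool',b*1e3)
print('base?',won(d,R,s,232,169,.118))
print('shift',(R.T@(T-s['position'])*1e3).round(1))
"
```

```text
[ 0.59503105 -0.18057918  0.22658643]
tip [ 0.56682415 -0.19574651  0.175     ] bore tool [ -0.7950142   -1.49062202 -10.5       ]
base? [ 0.56281231 -0.1917254   0.118     ]
shift [-21.2 -22.6  52.2]
```

>>> carry_out:
  series:
    - [[-5,-15,0],0]
    - [[-5,-15,0],0]
    - [[0,0,0],0]
    - [[0,0,0],0]

```text
clock: 6.33
position: [0.5595, -0.1825, 0.2269]
ee_rot: [-0.024, 0.77, 0.638, -0.008]
contact_force: [1.1, 0.4, -1.9]
width: 0.0445
```

```bash
python3 -c "
from h import *
s,R=rot();print(R[:,2].round(4),s['position'],s['qd'].round(3))"
```

```text
[-0.0424  0.0277 -0.9987] [ 0.55947742 -0.1825311   0.22687845] [-0.005 -0.027  0.036 -0.014  0.02  -0.001]
```

>>> carry_out:
  series:
    - [[0,0,-8],0]
    - [[0,0,-8],0]
    - [[0,0,-8],0]
    - [[0,0,-8],0]
    - [[0,0,-8],0]
    - [[0,0,-8],0]
    - [[0,0,-8],0]
    - [[0,0,-8],0]
    - [[0,0,0],0]
    - [[0,0,0],0]

```text
clock: 7.17
position: [0.5651, -0.1843, 0.3]
ee_rot: [-0.022, 0.77, 0.638, -0.006]
contact_force: [-0.4, 0.1, -2.3]
width: 0.0445
```

```bash
python3 -c "
from h import *
s,R=rot();print(R[:,2].round(4),s['position'],s['qd'].round(3))"
```

```text
[-0.0368  0.0261 -0.999 ] [ 0.5651445  -0.18429627  0.29995846] [-0.001 -0.009 -0.026 -0.002  0.01  -0.001]
```

>>> carry_out:
  series:
    - [[0,0,32],0]
    - [[0,0,32],0]
    - [[0,0,0],0]
    - [[0,0,0],0]

```text
clock: 7.5
position: [0.5637, -0.1831, 0.2361]
ee_rot: [-0.02, 0.77, 0.638, -0.005]
contact_force: [-0.1, 0.0, -1.6]
width: 0.0445
```

```bash
python3 -c "
from h import *
s,R=rot();print(R[:,2].round(4),s['position'],s['qd'].round(3))"
```

```text
[-0.033   0.0243 -0.9992] [ 0.563694   -0.18305637  0.23613495] [-0.001  0.028  0.061 -0.002 -0.006 -0.   ]
```

>>> carry_out:
  series:
    - [[0,0,-8],0]
    - [[0,0,-8],0]
    - [[0,0,-8],0]
    - [[0,0,-8],0]
    - [[0,0,-8],0]
    - [[0,0,-8],0]
    - [[0,0,-8],0]
    - [[0,0,30],0]
    - [[0,0,30],0]
    - [[0,0,0],0]

```text
clock: 8.33
position: [0.5701, -0.1862, 0.2508]
ee_rot: [-0.009, 0.77, 0.638, 0.0]
contact_force: [-0.8, 0.7, -3.3]
width: 0.0446
```

>>> carry_out:
  series:
    - [[0,0,-8],0]
    - [[0,0,-8],0]
    - [[0,0,-8],0]
    - [[0,0,-8],0]
    - [[0,0,-8],0]
    - [[0,0,-8],0]
    - [[0,0,-8],0]
    - [[0,0,30],0]
    - [[0,0,30],0]
    - [[0,0,0],0]

```text
clock: 9.17
position: [0.5761, -0.1891, 0.267]
ee_rot: [0.002, 0.77, 0.638, 0.005]
contact_force: [-0.6, 0.2, -2.6]
width: 0.0448
```

```bash
cat > st.py <<'E'
from h import *;import sys
np.set_printoptions(suppress=True)
s,R=rot();print("tilt",R[:2,2].round(4),s['position'].round(4),"F",s['contact_force'].round(2),"t",round(s["clock"],2))
b=np.array([-.0008,float(sys.argv[1]) if len(sys.argv)>1 else -.0015,0.0055])
T=np.array([.5668,-.1957,.175])
ring=s['position']+R@b
print("ring bottom",ring.round(4),"shift to tip, tool mm",(R.T@(T-ring)*1e3).round(1),"psi",np.degrees(np.arctan2(R[1,0],R[0,0])).round(1))
E
python3 st.py
```

```text
tilt [0.0101 0.0042] [ 0.5761 -0.1891  0.267 ] F [-0.64  0.17 -2.56] t 9.17
ring bottom [ 0.5746 -0.1895  0.2615] shift to tip, tool mm [-8.  -7.3 86.4] psi 79.3
```

>>> carry_out:
  series:
    - [[-5,-5,10],0]
    - [[-3,-3,20],1]
    - [[0,0,20],0]
    - [[0,0,15],0]
    - [[0,0,6],0]
    - [[0,0,0],0]
    - [[0,0,0],0]

```text
clock: 9.75
position: [0.5713, -0.1973, 0.2044]
ee_rot: [0.006, 0.776, 0.631, 0.007]
contact_force: [-0.0, 0.3, -1.5]
width: 0.0447
```

```bash
python3 st.py
```

```text
tilt [ 0.0192 -0.0002] [ 0.5713 -0.1973  0.2044] F [-0.04  0.33 -1.51] t 9.75
ring bottom [ 0.5698 -0.1978  0.1988] shift to tip, tool mm [ 1.3 -3.8 23.8] psi 78.3
```

>>> carry_out:
  series:
    - [[1,-3,6],0]
    - [[0,-2,6],0]
    - [[0,0,4],0]
    - [[0,0,0],0]
    - [[0,0,0],0]

```text
clock: 10.17
position: [0.5689, -0.196, 0.1916]
ee_rot: [0.01, 0.775, 0.631, 0.009]
contact_force: [-0.1, -1.0, -1.3]
width: 0.0443
```

```bash
python3 st.py
```

```text
tilt [ 0.026  -0.0034] [ 0.5689 -0.196   0.1916] F [-0.08 -0.98 -1.25] t 10.17
ring bottom [ 0.5674 -0.1965  0.1861] shift to tip, tool mm [ 0.7 -1.  11.1] psi 78.3
```

>>> carry_out:
  series:
    - [[0,-2,9],0]
    - [[0,-1,9],0]
    - [[0,0,4],0]
    - [[0,0,0],0]

```text
clock: 10.5
position: [0.5666, -0.1955, 0.1679]
ee_rot: [0.01, 0.775, 0.631, 0.009]
contact_force: [0.9, -0.6, -1.7]
width: 0.0445
```

```bash
python3 st.py;python3 -c "
from h import *
d=manip.get_image('wrist')
im=d['frame'][130:340,150:360];cv2.imwrite('pics/g4c.png',cv2.resize(im,None,fx=2.5,fy=2.5,interpolation=2))"
```

```text
tilt [ 0.0274 -0.004 ] [ 0.5666 -0.1955  0.1679] F [ 0.93 -0.64 -1.66] t 10.5
ring bottom [ 0.5652 -0.196   0.1624] shift to tip, tool mm [  0.7   1.9 -12.6] psi 78.3
```

View pics/g4c.png

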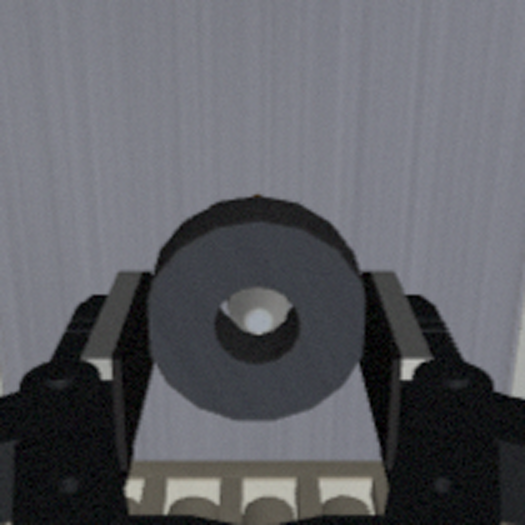

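Picture: the tip shows inside the bore at (258,320), against a bore centre of (258,325), so it's centred to about 1 mm. I'll press on.

>>> carry_out:
  series:
    - [[0,1,8],0]
    - [[0,0,8],0]
    - [[0,0,4],0]

```text
clock: 10.8
position: [0.5686, -0.1962, 0.1486]
ee_rot: [0.011, 0.775, 0.631, 0.009]
contact_force: [-1.4, 0.1, 2.6]
width: 0.0446
```

```bash
python3 st.py
```

```text
tilt [ 0.0288 -0.0053] [ 0.5686 -0.1962  0.1486] F [-1.37  0.13  2.62] t 10.8
ring bottom [ 0.5671 -0.1968  0.1431] shift to tip, tool mm [  1.    0.4 -31.9] psi 78.3
```

>>> carry_out:
  series:
    - [[1,0,7],0]
    - [[0,0,7],0]
    - [[0,0,4],0]

```text
clock: 11.05
position: [0.5685, -0.1955, 0.1302]
ee_rot: [0.011, 0.775, 0.632, 0.009]
contact_force: [-2.4, 0.6, 7.3]
width: 0.0444
```

```bash
python3 st.py
```

```text
tilt [ 0.0276 -0.006 ] [ 0.5685 -0.1955  0.1302] F [-2.41  0.59  7.27] t 11.05
ring bottom [ 0.567  -0.196   0.1247] shift to tip, tool mm [  0.3   1.1 -50.3] psi 78.3
```

>>> carry_out:
  series:
    - [[0,-1,4],0]
    - [[0,0,4],0]

```text
clock: 11.22
position: [0.5688, -0.1957, 0.1233]
ee_rot: [0.013, 0.775, 0.632, 0.01]
contact_force: [-3.9, 0.5, 7.0]
width: 0.0444
```

```bash
python3 st.py
```

```text
tilt [ 0.0308 -0.0074] [ 0.5688 -0.1957  0.1233] F [-3.91  0.48  7.05] t 11.22
ring bottom [ 0.5674 -0.1963  0.1178] shift to tip, tool mm [  0.4   1.2 -57.2] psi 78.3
```

>>> carry_out:
  series:
    - [[0,0,4],0]
    - [[0,0,4],0]

```text
clock: 11.38
position: [0.5686, -0.1958, 0.1155]
ee_rot: [0.013, 0.775, 0.632, 0.009]
contact_force: [-3.9, 0.4, 7.5]
width: 0.0449
```

```bash
python3 st.py
```

```text
tilt [ 0.0306 -0.008 ] [ 0.5686 -0.1958  0.1155] F [-3.92  0.4   7.54] t 11.38
ring bottom [ 0.5672 -0.1963  0.1099] shift to tip, tool mm [  0.4   1.6 -65.1] psi 78.4
```

>>> carry_out:
  series:
    - [[0,-2,4],0]
    - [[0,0,4],0]

```text
clock: 11.55
position: [0.5688, -0.196, 0.1084]
ee_rot: [0.015, 0.775, 0.632, 0.011]
contact_force: [-4.3, 0.0, 5.5]
width: 0.0448
```

```bash
python3 st.py
```

```text
tilt [ 0.0356 -0.0096] [ 0.5688 -0.196   0.1084] F [-4.33  0.03  5.5 ] t 11.55
ring bottom [ 0.5674 -0.1965  0.1029] shift to tip, tool mm [  0.5   1.9 -72.1] psi 78.4
```

>>> carry_out:
  series:
    - [[0,0,4],0]
    - [[0,0,3],0]

```text
clock: 11.72
position: [0.569, -0.196, 0.1019]
ee_rot: [0.015, 0.775, 0.632, 0.011]
contact_force: [-3.8, 0.5, 9.1]
width: 0.0446
```

```bash
python3 st.py
```

```text
tilt [ 0.036  -0.0099] [ 0.569  -0.196   0.1019] F [-3.78  0.48  9.13] t 11.72
ring bottom [ 0.5675 -0.1966  0.0964] shift to tip, tool mm [  0.5   2.  -78.6] psi 78.4
```

Force now follows the pan's spring rate (0.55 N/mm), and ring height matches the computed seat, so it's seated. I'll press once more, then unload and release.

>>> carry_out:
  series:
    - [[0,0,4],0]
    - [[0,0,0],0]

```text
clock: 11.88
position: [0.5689, -0.196, 0.0987]
ee_rot: [0.015, 0.775, 0.632, 0.011]
contact_force: [-3.1, 0.9, 9.2]
width: 0.0454
```

```bash
python3 st.py
```

```text
tilt [ 0.0364 -0.0101] [ 0.5689 -0.196   0.0987] F [-3.09  0.85  9.21] t 11.88
ring bottom [ 0.5675 -0.1966  0.0932] shift to tip, tool mm [  0.5   2.2 -81.8] psi 78.4
```

>>> carry_out:
  series:
    - [[0,0,-6],0]
    - [[0,0,-8],0]
    - [[0,0,-5],0]
    - [[0,0,0],0]

```text
clock: 12.22
position: [0.5689, -0.196, 0.1177]
ee_rot: [0.016, 0.775, 0.632, 0.011]
contact_force: [-1.0, -0.4, 0.1]
width: 0.0444
```

```bash
python3 st.py
```

```text
tilt [ 0.0376 -0.0102] [ 0.5689 -0.196   0.1177] F [-0.95 -0.43  0.12] t 12.22
ring bottom [ 0.5675 -0.1965  0.1122] shift to tip, tool mm [  0.5   1.6 -62.8] psi 78.3
```

>>> carry_out:
  series:
    - [[0,0,0],0]
    - [[0,0,0],0]
    - [[0,0,0],0]
    - [[0,0,0],0]
    - [[0,0,-25],0]
    - [[0,0,-35],0]
    - [[0,0,-35],0]
    - [[0,0,-20],0]
    - [[0,0,0],0]
  fingers: 85

```text
clock: 12.97
position: [0.5644, -0.1939, 0.232]
ee_rot: [0.013, 0.775, 0.631, 0.011]
contact_force: [0.5, 0.2, 0.9]
width: 0.0852
```

```bash
python3 st.py; python3 -c "
from h import *
to([.635,.0993,.16])
d=manip.get_image('wrist');cv2.imwrite('pics/g5.png',d['frame']);t=manip.get_image('top')['frame']
a=cv2.resize(d['frame'][0:300,100:400],(500,500),interpolation=2);b=cv2.resize(t[205:245,285:330],(300,267),interpolation=2)
o=np.zeros((500,800,3),'u1');o[:,:500]=a;o[:267,500:]=b;cv2.imwrite('pics/g5c.png',o)"
```

```text
tilt [ 0.0325 -0.0058] [ 0.5644 -0.1939  0.232 ] F [0.5  0.25 0.88] t 12.97
ring bottom [ 0.5629 -0.1944  0.2265] shift to tip, tool mm [-0.5  2.3 51.6] psi 78.3
psi 78.33 tool shift mm [301.3   7.5  72.6]
```

View pics/g5c.png

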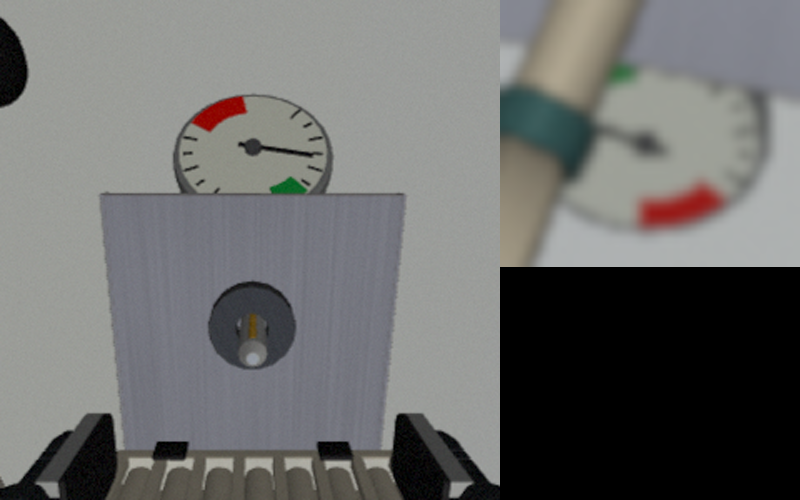

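Picture: ring 1 sits flat on the pan, centred round the spindle at (252,326). The needle reads about 0.99 rad, which matches 0.64 + 0.35, so two more rings should give about 1.70. Now for ring 2.

>>> carry_out:
  series:
    - [[30,0,0],0]
    - [[36,0,0],0]
    - [[36,0,0],0]
    - [[36,0,0],0]
    - [[36,2,4],0]
    - [[36,2,8],0]
    - [[36,2,8],0]
    - [[30,2,10],0]
    - [[12,0,10],0]
    - [[0,0,0],0]

```text
clock: 13.9
position: [0.6228, 0.0976, 0.1629]
ee_rot: [-0.002, 0.778, 0.629, -0.003]
contact_force: [-0.6, 0.3, -0.1]
width: 0.085
```

```bash
python3 st.py|head -1; python3 ringlook.py .635 .0993;python3 -c "
from h import *
to([.635,.0993,.06])"
```

```text
tilt [-0.0065 -0.001 ] [0.6228 0.0976 0.1629] F [-0.61  0.32 -0.12] t 13.9
[257.2 195.1] [ 235  172   46   47 1584] ring [0.6349 0.0993] rms px 0.42
psi 77.90 tool shift mm [  5.6  12.  103.4]
```

>>> carry_out:
  series:
    - [[3,6,20],0]
    - [[1,4,30],0]
    - [[0,0,30],0]
    - [[0,0,25],0]
    - [[0,0,15],0]
    - [[0,0,8],0]
    - [[0,0,0],0]

```text
clock: 14.53
position: [0.6317, 0.0846, 0.0308]
ee_rot: [0.001, 0.78, 0.626, -0.006]
contact_force: [-0.5, 0.4, 0.7]
width: 0.0848
```

```bash
python3 st.py|head -1; python3 -c "
from h import *
to([.6347,.0993,.0025])"
```

```text
tilt [-0.0072 -0.0093] [0.6317 0.0846 0.0308] F [-0.48  0.36  0.72] t 14.53
psi 77.52 tool shift mm [15.3 -0.1 28.1]
```

>>> carry_out:
  series:
    - [[10,0,0],0]
    - [[5,0,5],0]
    - [[0,0,0],0]

```text
clock: 14.78
position: [0.6364, 0.0972, 0.0274]
ee_rot: [0.002, 0.781, 0.624, -0.005]
contact_force: [-0.7, -0.0, 0.2]
width: 0.0851
```

```bash
python3 st.py|head -1; python3 -c "
from h import *
to([.6347,.0993,.0025])"
```

```text
tilt [-0.0046 -0.0098] [0.6364 0.0972 0.0274] F [-0.69 -0.04  0.23] t 14.78
psi 77.29 tool shift mm [ 1.9 -2.  24.9]
```

>>> carry_out:
  series:
    - [[2,-2,10],0]
    - [[0,-1,10],0]
    - [[0,0,4],0]
    - [[0,0,0],0]

```text
clock: 15.12
position: [0.6361, 0.101, 0.0045]
ee_rot: [0.005, 0.78, 0.625, -0.002]
contact_force: [-0.6, 0.4, 0.2]
width: 0.0848
```

```bash
python3 st.py|head -1; python3 -c "
from h import *
to([.6347,.0993,.0025])"
```

```text
tilt [ 0.0024 -0.0097] [0.6361 0.101  0.0045] F [-0.6   0.37  0.17] t 15.12
psi 77.40 tool shift mm [-2. -1.  2.]
```

>>> carry_out:
  series:
    - [[-1,-1,0],0]
    - [[0,0,0],0]
    - [[0,0,0],0]
    - [[0,0,0],0]
    - [[0,0,0],0]
    - [[0,0,0],0]
  fingers: 40

```text
clock: 15.62
position: [0.6347, 0.1003, 0.0051]
ee_rot: [0.005, 0.78, 0.625, -0.002]
contact_force: [0.2, 0.4, -1.6]
width: 0.0446
```

```bash
python3 st.py|head -1; python3 -c "
from h import *
to([.6347,.0993,.0025])"
```

```text
tilt [ 0.0026 -0.0099] [0.6347 0.1003 0.0051] F [ 0.21  0.4  -1.6 ] t 15.62
psi 77.44 tool shift mm [-0.9  0.2  2.6]
```

>>> carry_out:
  series:
    - [[0,0,-20],0]
    - [[0,0,-38],0]
    - [[0,0,-38],0]
    - [[0,0,-38],0]
    - [[0,0,-38],0]
    - [[0,0,-38],0]
    - [[0,0,-30],0]
    - [[0,0,-10],0]
    - [[0,0,0],0]

```text
clock: 16.37
position: [0.6311, 0.1021, 0.2603]
ee_rot: [0.0, 0.781, 0.625, -0.008]
contact_force: [0.3, 0.5, -2.4]
width: 0.0447
```

```bash
python3 st.py 0
```

```text
tilt [-0.0119 -0.0105] [0.6311 0.1021 0.2603] F [ 0.26  0.5  -2.4 ] t 16.37
ring bottom [0.6309 0.1013 0.2548] shift to tip, tool mm [-302.7    3.1   83.7] psi 77.4
```

>>> carry_out:
  series:
    - [[-25,0,0],0]
    - [[-38,0,-3],0]
    - [[-38,0,-3],0]
    - [[-38,0,-3],0]
    - [[-38,0,-3],0]
    - [[-38,0,-3],0]
    - [[-38,0,-3],0]
    - [[-30,0,-2],0]
    - [[-15,0,0],0]
    - [[0,0,0],0]

```text
clock: 17.2
position: [0.559, -0.1976, 0.2679]
ee_rot: [-0.009, 0.778, 0.627, -0.013]
contact_force: [0.2, -0.4, -1.3]
width: 0.0447
```

```bash
python3 st.py 0
```

```text
tilt [-0.0317 -0.0032] [ 0.559  -0.1976  0.2679] F [ 0.24 -0.36 -1.32] t 17.2
ring bottom [ 0.5586 -0.1984  0.2624] shift to tip, tool mm [ 5.2 10.1 87.1] psi 77.7
```

>>> carry_out:
  series:
    - [[0,0,-8],0]
    - [[0,0,-8],0]
    - [[0,0,-8],0]
    - [[0,0,-8],0]
    - [[0,0,-8],0]
    - [[0,0,30],0]
    - [[4,6,30],0]
    - [[1,3,30],0]
    - [[0,0,10],0]
    - [[0,0,0],0]

```text
clock: 18.03
position: [0.5721, -0.1875, 0.2127]
ee_rot: [-0.006, 0.776, 0.631, -0.01]
contact_force: [0.5, -0.2, -1.6]
width: 0.0447
```

```bash
python3 st.py 0
```

```text
tilt [-0.0224 -0.0031] [ 0.5721 -0.1875  0.2127] F [ 0.46 -0.21 -1.59] t 18.03
ring bottom [ 0.5718 -0.1883  0.2072] shift to tip, tool mm [-8.  -2.7 32.4] psi 78.2
```

>>> carry_out:
  series:
    - [[-3,0,-8],0]
    - [[-3,0,-8],0]
    - [[0,0,-8],0]
    - [[0,0,-8],0]
    - [[0,0,-8],0]
    - [[0,0,-8],0]
    - [[0,0,-8],0]
    - [[0,0,30],0]
    - [[0,0,30],0]
    - [[0,0,0],0]

```text
clock: 18.87
position: [0.578, -0.1954, 0.2289]
ee_rot: [0.006, 0.775, 0.632, -0.004]
contact_force: [-1.5, 0.8, -3.4]
width: 0.0444
```

```bash
python3 st.py 0
```

```text
tilt [ 0.0013 -0.0138] [ 0.578  -0.1954  0.2289] F [-1.51  0.78 -3.39] t 18.87
ring bottom [ 0.5778 -0.1963  0.2234] shift to tip, tool mm [ -1.  -11.1  48.4] psi 78.4
```

Tilt matches the grip. I'll centre it and descend.

>>> carry_out:
  series:
    - [[-1,-7,12],0]
    - [[0,-5,12],0]
    - [[0,-1,10],0]
    - [[0,0,4],0]
    - [[0,0,0],0]

```text
clock: 19.28
position: [0.5671, -0.1954, 0.1956]
ee_rot: [0.008, 0.775, 0.632, -0.002]
contact_force: [0.2, -0.7, -2.4]
width: 0.0446
```

```bash
python3 st.py 0
```

```text
tilt [ 0.0067 -0.016 ] [ 0.5671 -0.1954  0.1956] F [ 0.25 -0.67 -2.38] t 19.28
ring bottom [ 0.567  -0.1963  0.1901] shift to tip, tool mm [ 0.8 -0.4 15.1] psi 78.3
```

>>> carry_out:
  series:
    - [[0,-1,9],0]
    - [[0,-1,9],0]
    - [[0,0,8],0]
    - [[0,0,6],0]

```text
clock: 19.62
position: [0.5682, -0.1967, 0.1654]
ee_rot: [0.012, 0.775, 0.632, -0.001]
contact_force: [-1.8, 1.0, 1.4]
width: 0.0445
```

```bash
python3 st.py 0
```

```text
tilt [ 0.0136 -0.019 ] [ 0.5682 -0.1967  0.1654] F [-1.8   0.98  1.4 ] t 19.62
ring bottom [ 0.5681 -0.1976  0.1599] shift to tip, tool mm [  1.3  -1.4 -15.1] psi 78.3
```

>>> carry_out:
  series:
    - [[1,-2,7],0]
    - [[0,0,6],0]

```text
clock: 19.78
position: [0.5663, -0.1952, 0.1513]
ee_rot: [0.011, 0.775, 0.632, -0.001]
contact_force: [-1.1, 1.7, 2.4]
width: 0.0448
```

```bash
python3 st.py 0
```

```text
tilt [ 0.013  -0.0185] [ 0.5663 -0.1952  0.1513] F [-1.08  1.67  2.42] t 19.78
ring bottom [ 0.5662 -0.1961  0.1458] shift to tip, tool mm [  0.    0.9 -29.2] psi 78.3
```

>>> carry_out:
  series:
    - [[0,-1,6],0]
    - [[0,0,6],0]

```text
clock: 19.95
position: [0.5664, -0.1955, 0.139]
ee_rot: [0.013, 0.775, 0.632, -0.0]
contact_force: [-0.4, 0.3, 3.3]
width: 0.0447
```

```bash
python3 st.py 0
```

```text
tilt [ 0.0156 -0.0196] [ 0.5664 -0.1955  0.139 ] F [-0.44  0.33  3.34] t 19.95
ring bottom [ 0.5663 -0.1964  0.1335] shift to tip, tool mm [  0.1   1.1 -41.5] psi 78.3
```

>>> carry_out:
  series:
    - [[0,0,6],0]
    - [[0,0,6],0]

```text
clock: 20.12
position: [0.5662, -0.1957, 0.127]
ee_rot: [0.013, 0.775, 0.632, -0.0]
contact_force: [-2.3, 2.1, 7.2]
width: 0.0448
```

```bash
python3 st.py 0
```

```text
tilt [ 0.0153 -0.0198] [ 0.5662 -0.1957  0.127 ] F [-2.27  2.05  7.18] t 20.12
ring bottom [ 0.5661 -0.1966  0.1215] shift to tip, tool mm [  0.1   1.5 -53.5] psi 78.3
```

>>> carry_out:
  series:
    - [[0,0,5],0]
    - [[0,0,4],0]

```text
clock: 20.28
position: [0.5664, -0.1958, 0.1186]
ee_rot: [0.013, 0.775, 0.632, -0.0]
contact_force: [-3.3, 1.2, 3.8]
width: 0.0448
```

```bash
python3 st.py 0
```

```text
tilt [ 0.0161 -0.0202] [ 0.5664 -0.1958  0.1186] F [-3.32  1.22  3.84] t 20.28
ring bottom [ 0.5663 -0.1967  0.1132] shift to tip, tool mm [  0.1   1.5 -61.8] psi 78.3
```

>>> carry_out:
  series:
    - [[0,0,4],0]
    - [[0,0,3],0]
    - [[0,0,0],0]

```text
clock: 20.53
position: [0.5667, -0.1961, 0.1131]
ee_rot: [0.014, 0.775, 0.632, 0.0]
contact_force: [-2.5, 2.1, 8.6]
width: 0.0445
```

```bash
python3 st.py 0
```

```text
tilt [ 0.0176 -0.0206] [ 0.5667 -0.1961  0.1131] F [-2.48  2.13  8.58] t 20.53
ring bottom [ 0.5666 -0.197   0.1076] shift to tip, tool mm [  0.1   1.4 -67.4] psi 78.3
```

Seated: 0.1076 against the expected 0.108. One more small press, then unload.

>>> carry_out:
  series:
    - [[0,0,4],0]
    - [[0,0,0],0]

```text
clock: 20.7
position: [0.5667, -0.196, 0.111]
ee_rot: [0.014, 0.775, 0.631, 0.001]
contact_force: [-1.9, 1.6, 8.1]
width: 0.0444
```

```bash
python3 st.py 0
```

```text
tilt [ 0.0186 -0.0209] [ 0.5667 -0.196   0.111 ] F [-1.9   1.58  8.11] t 20.7
ring bottom [ 0.5666 -0.1969  0.1055] shift to tip, tool mm [  0.1   1.5 -69.5] psi 78.3
```

>>> carry_out:
  series:
    - [[0,0,-6],0]
    - [[0,0,-8],0]
    - [[0,0,-6],0]
    - [[0,0,0],0]

```text
clock: 21.03
position: [0.5664, -0.196, 0.1317]
ee_rot: [0.014, 0.775, 0.631, 0.001]
contact_force: [0.5, 0.5, -0.6]
width: 0.0448
```

```bash
python3 st.py 0
```

```text
tilt [ 0.0188 -0.0214] [ 0.5664 -0.196   0.1317] F [ 0.48  0.5  -0.63] t 21.03
ring bottom [ 0.5663 -0.1969  0.1262] shift to tip, tool mm [  0.4   1.3 -48.8] psi 78.3
```

>>> carry_out:
  series:
    - [[0,0,0],0]
    - [[0,0,0],0]
    - [[0,0,0],0]
    - [[0,0,0],0]
    - [[0,0,-25],0]
    - [[0,0,-35],0]
    - [[0,0,-30],0]
    - [[0,0,-15],0]
    - [[0,0,0],0]
  fingers: 85

```text
clock: 21.78
position: [0.5637, -0.1934, 0.2366]
ee_rot: [0.011, 0.775, 0.631, -0.001]
contact_force: [0.7, -0.5, 0.2]
width: 0.085
```

```bash
python3 st.py|head -1; python3 -c "
from h import *
to([.502,.249,.16])
d=manip.get_image('wrist')
cv2.imwrite('pics/g6c.png',cv2.resize(d['frame'][0:300,100:400],(600,600),interpolation=2))"
```

```text
tilt [ 0.0128 -0.0186] [ 0.5637 -0.1934  0.2366] F [ 0.69 -0.55  0.23] t 21.78
psi 78.31 tool shift mm [ 421.9 -151.1   67.5]
```

View pics/g6c.png

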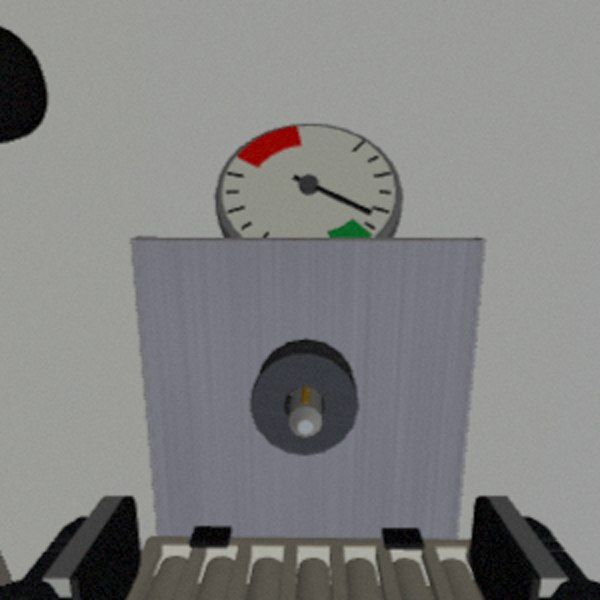

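Picture: ring 2 is stacked on ring 1. The needle at (372,212) reads about 1.36 rad, still short of green, so the third ring is needed.

>>> carry_out:
  series:
    - [[25,-9,0],0]
    - [[37,-13,0],0]
    - [[37,-13,0],0]
    - [[37,-13,0],0]
    - [[37,-13,0],0]
    - [[37,-13,2],0]
    - [[37,-13,5],0]
    - [[37,-13,8],0]
    - [[37,-13,8],0]
    - [[37,-13,8],0]

```text
clock: 22.67
position: [0.508, 0.1866, 0.179]
ee_rot: [0.007, 0.78, 0.625, -0.009]
contact_force: [-0.8, -0.2, -0.1]
width: 0.0846
```

```bash
python3 st.py|head -1; python3 -c "
from h import *
to([.502,.249,.16])"
```

```text
tilt [-0.0054 -0.0218] [0.508  0.1866 0.179 ] F [-0.85 -0.18 -0.1 ] t 22.67
psi 77.44 tool shift mm [ 60.  -19.4  17.7]
```

>>> carry_out:
  series:
    - [[28,-8,8],0]
    - [[20,-5,8],0]
    - [[0,0,0],0]
    - [[0,0,0],0]

```text
clock: 23.0
position: [0.4974, 0.245, 0.1514]
ee_rot: [0.003, 0.777, 0.629, -0.015]
contact_force: [0.1, 0.3, 0.4]
width: 0.0851
```

```bash
python3 st.py|head -1; python3 ringlook.py .502 .249;python3 -c "
from h import *
to([.502,.249,.05])"
```

```text
tilt [-0.0206 -0.0232] [0.4974 0.245  0.1514] F [0.05 0.3  0.37] t 23.0
[262.4 191.7] [ 239  168   48   48 1663] ring [0.5018 0.2499] rms px 0.67
psi 77.96 tool shift mm [  7.9   5.5 101. ]
```

>>> carry_out:
  series:
    - [[5,2,10],0]
    - [[3,1,10],0]
    - [[0,0,10],0]
    - [[0,0,10],0]
    - [[0,0,10],0]
    - [[0,0,10],0]
    - [[0,0,10],0]
    - [[0,0,10],0]
    - [[0,0,10],0]
    - [[0,0,10],0]

```text
clock: 23.88
position: [0.5049, 0.2394, 0.042]
ee_rot: [0.004, 0.782, 0.623, -0.015]
contact_force: [0.3, -0.3, 0.4]
width: 0.0852
```

```bash
python3 st.py|head -1; python3 -c "
from h import *
to([.5018,.2499,.0035])"
```

```text
tilt [-0.0179 -0.0245] [0.5049 0.2394 0.042 ] F [ 0.34 -0.33  0.4 ] t 23.88
psi 77.05 tool shift mm [10.6 -4.9 38.3]
```

>>> carry_out:
  series:
    - [[8,-4,6],0]
    - [[2,-2,10],0]
    - [[0,0,10],0]
    - [[0,0,6],0]
    - [[0,0,0],0]

```text
clock: 24.3
position: [0.5003, 0.2469, 0.0041]
ee_rot: [0.003, 0.785, 0.619, -0.017]
contact_force: [-0.2, 0.6, -0.7]
width: 0.0849
```

```bash
python3 st.py|head -1; python3 -c "
from h import *
to([.5018,.2499,.0045])"
```

```text
tilt [-0.0221 -0.0257] [0.5003 0.2469 0.0041] F [-0.25  0.61 -0.74] t 24.3
psi 76.58 tool shift mm [ 3.3  0.8 -0.5]
```

>>> carry_out:
  series:
    - [[2,1,-1],-1]
    - [[0,0,0],0]
    - [[0,0,0],0]
    - [[0,0,0],0]
    - [[0,0,0],0]
    - [[0,0,0],0]
  fingers: 40

```text
clock: 24.8
position: [0.5038, 0.2494, 0.0072]
ee_rot: [0.004, 0.779, 0.626, -0.015]
contact_force: [-0.4, 0.5, -1.8]
width: 0.0444
```

```bash
python3 st.py|head -1; python3 -c "
from h import *
to([.5018,.2499,.0])"
```

```text
tilt [-0.0183 -0.0239] [0.5038 0.2494 0.0072] F [-0.4   0.49 -1.79] t 24.8
psi 77.60 tool shift mm [ 0.2 -2.   7.2]
```

>>> carry_out:
  series:
    - [[0,0,-20],0]
    - [[0,0,-38],0]
    - [[0,0,-38],0]
    - [[0,0,-38],0]
    - [[0,0,-38],0]
    - [[0,0,-38],0]
    - [[0,0,-30],0]
    - [[0,0,-10],0]
    - [[0,0,0],0]

```text
clock: 25.55
position: [0.5054, 0.2542, 0.2656]
ee_rot: [0.002, 0.779, 0.626, -0.02]
contact_force: [0.3, 0.9, -1.7]
width: 0.0445
```

```bash
python3 st.py 0
```

```text
tilt [-0.0279 -0.0279] [0.5054 0.2542 0.2656] F [ 0.31  0.9  -1.75] t 25.55
ring bottom [0.505  0.2533 0.2602] shift to tip, tool mm [-422.2  158.8   95.9] psi 77.6
```

>>> carry_out:
  series:
    - [[-25,9,0],0]
    - [[-37,13,-2],0]
    - [[-37,13,-2],0]
    - [[-37,13,-2],0]
    - [[-37,13,-3],0]
    - [[-37,13,-3],0]
    - [[-37,13,-3],0]
    - [[-37,13,-3],0]
    - [[-37,13,-3],0]
    - [[-37,13,-3],0]

```text
clock: 26.38
position: [0.5476, -0.1273, 0.2838]
ee_rot: [-0.008, 0.774, 0.632, -0.025]
contact_force: [0.9, 0.3, -1.7]
width: 0.0444
```

```bash
python3 st.py -.002
```

```text
tilt [-0.0477 -0.0191] [ 0.5476 -0.1273  0.2838] F [ 0.86  0.31 -1.68] t 26.38
ring bottom [ 0.5453 -0.1278  0.2784] shift to tip, tool mm [-59.4  39.1 103.5] psi 78.5
```

>>> carry_out:
  series:
    - [[-12,7,-5],0]
    - [[-12,7,-8],0]
    - [[-12,7,-8],0]
    - [[-8,6,-8],0]
    - [[-4,3,-8],0]
    - [[0,0,-8],0]
    - [[0,0,-8],0]
    - [[0,0,30],0]
    - [[0,0,30],0]
    - [[0,0,0],0]

```text
clock: 27.22
position: [0.5639, -0.1885, 0.2683]
ee_rot: [-0.014, 0.777, 0.629, -0.029]
contact_force: [-0.7, 0.2, -3.0]
width: 0.0444
```

```bash
python3 st.py -.002
```

```text
tilt [-0.0629 -0.0143] [ 0.5639 -0.1885  0.2683] F [-0.66  0.24 -2.97] t 27.22
ring bottom [ 0.5615 -0.189   0.263 ] shift to tip, tool mm [-3.1 11.7 87.5] psi 78.0
```

>>> carry_out:
  series:
    - [[0,0,-8],0]
    - [[0,0,-8],0]
    - [[0,0,-8],0]
    - [[0,0,-8],0]
    - [[0,0,-8],0]
    - [[0,0,-8],0]
    - [[0,0,-8],0]
    - [[0,0,35],0]
    - [[0,0,35],0]
    - [[0,0,0],0]

```text
clock: 28.05
position: [0.5695, -0.188, 0.2741]
ee_rot: [-0.004, 0.776, 0.63, -0.023]
contact_force: [-1.4, -0.3, -3.6]
width: 0.0442
```

>>> carry_out:
  series:
    - [[0,0,-8],0]
    - [[0,0,-8],0]
    - [[0,0,-8],0]
    - [[0,0,-8],0]
    - [[0,0,-8],0]
    - [[0,0,-8],0]
    - [[0,0,-8],0]
    - [[0,0,35],0]
    - [[0,0,35],0]
    - [[0,0,0],0]

```text
clock: 28.88
position: [0.5764, -0.1912, 0.282]
ee_rot: [0.008, 0.776, 0.63, -0.017]
contact_force: [-1.8, 0.4, -3.1]
width: 0.0442
```

```bash
python3 st.py -.002
```

```text
tilt [-0.0153 -0.0341] [ 0.5764 -0.1912  0.282 ] F [-1.81  0.36 -3.05] t 28.88
ring bottom [ 0.5742 -0.1917  0.2766] shift to tip, tool mm [ -1.7  -5.6 101.7] psi 78.1
```

>>> carry_out:
  series:
    - [[-1,-3,20],0]
    - [[-1,-2,25],0]
    - [[0,0,20],0]
    - [[0,0,12],0]
    - [[0,0,4],0]
    - [[0,0,0],0]

```text
clock: 29.38
position: [0.5741, -0.1967, 0.2091]
ee_rot: [0.013, 0.776, 0.63, -0.014]
contact_force: [-0.1, 0.9, -1.4]
width: 0.0445
```

```bash
python3 st.py -.002
```

```text
tilt [-0.006  -0.0382] [ 0.5741 -0.1967  0.2091] F [-0.07  0.9  -1.38] t 29.38
ring bottom [ 0.572  -0.1972  0.2037] shift to tip, tool mm [ 1.5 -5.4 28.6] psi 78.1
```

>>> carry_out:
  series:
    - [[1,-4,8],0]
    - [[0,-2,8],0]
    - [[0,-1,4],0]
    - [[0,0,0],0]

```text
clock: 29.72
position: [0.5697, -0.1959, 0.1927]
ee_rot: [0.016, 0.776, 0.63, -0.013]
contact_force: [-0.1, 0.8, -1.1]
width: 0.0444
```

```bash
python3 st.py -.002
```

```text
tilt [ 0.0011 -0.0414] [ 0.5697 -0.1959  0.1927] F [-0.14  0.76 -1.09] t 29.72
ring bottom [ 0.5676 -0.1965  0.1872] shift to tip, tool mm [ 1.1 -1.  12.2] psi 78.1
```

>>> carry_out:
  series:
    - [[0,-2,9],0]
    - [[0,-1,9],0]
    - [[0,0,6],0]

```text
clock: 29.97
position: [0.5679, -0.1968, 0.1694]
ee_rot: [0.019, 0.776, 0.63, -0.011]
contact_force: [-0.3, -1.0, -2.2]
width: 0.0439
```

```bash
python3 st.py -.002
```

```text
tilt [ 0.006  -0.0436] [ 0.5679 -0.1968  0.1694] F [-0.34 -0.98 -2.18] t 29.97
ring bottom [ 0.5658 -0.1974  0.1639] shift to tip, tool mm [  1.4   0.8 -11.2] psi 78.1
```

>>> carry_out:
  series:
    - [[1,0,8],0]
    - [[0,0,7],0]

```text
clock: 30.13
position: [0.5681, -0.1963, 0.1529]
ee_rot: [0.019, 0.776, 0.63, -0.011]
contact_force: [0.0, 1.1, 1.8]
width: 0.0446
```

```bash
python3 st.py -.002
```

```text
tilt [ 0.0061 -0.0431] [ 0.5681 -0.1963  0.1529] F [0.04 1.06 1.83] t 30.13
ring bottom [ 0.566  -0.1969  0.1474] shift to tip, tool mm [  0.2   0.9 -27.6] psi 78.1
```

>>> carry_out:
  series:
    - [[0,0,5],0]
    - [[0,0,5],0]

```text
clock: 30.3
position: [0.5686, -0.196, 0.142]
ee_rot: [0.018, 0.777, 0.63, -0.01]
contact_force: [-0.3, 2.0, 3.5]
width: 0.0443
```

```bash
python3 st.py -.002
```

```text
tilt [ 0.0069 -0.0418] [ 0.5686 -0.196   0.142 ] F [-0.26  1.98  3.51] t 30.3
ring bottom [ 0.5665 -0.1966  0.1365] shift to tip, tool mm [ -0.5   0.7 -38.5] psi 78.1
```

>>> carry_out:
  series:
    - [[-1,0,5],0]
    - [[0,0,5],0]

```text
clock: 30.47
position: [0.5692, -0.1965, 0.1325]
ee_rot: [0.018, 0.777, 0.63, -0.009]
contact_force: [-1.7, 1.7, 9.1]
width: 0.0444
```

```bash
python3 st.py -.002
```

```text
tilt [ 0.0087 -0.0403] [ 0.5692 -0.1965  0.1325] F [-1.72  1.66  9.13] t 30.47
ring bottom [ 0.5671 -0.1971  0.127 ] shift to tip, tool mm [ -0.5   0.2 -48.1] psi 78.0
```

>>> carry_out:
  series:
    - [[0,0,4],0]
    - [[0,0,0],0]

```text
clock: 30.63
position: [0.5691, -0.1966, 0.1291]
ee_rot: [0.018, 0.777, 0.63, -0.009]
contact_force: [-0.8, 1.8, 6.3]
width: 0.044
```

```bash
python3 st.py -.002
```

```text
tilt [ 0.0088 -0.0401] [ 0.5691 -0.1966  0.1291] F [-0.78  1.78  6.29] t 30.63
ring bottom [ 0.5671 -0.1972  0.1236] shift to tip, tool mm [ -0.6   0.3 -51.5] psi 78.0
```

>>> carry_out:
  series:
    - [[0,0,4],0]
    - [[0,0,3],0]
    - [[0,0,0],0]

```text
clock: 30.88
position: [0.5692, -0.1965, 0.1255]
ee_rot: [0.019, 0.777, 0.629, -0.009]
contact_force: [-2.0, 1.6, 8.5]
width: 0.0446
```

```bash
python3 st.py -.002
```

```text
tilt [ 0.0103 -0.0402] [ 0.5692 -0.1965  0.1255] F [-2.03  1.65  8.49] t 30.88
ring bottom [ 0.5671 -0.1971  0.12  ] shift to tip, tool mm [ -0.7   0.4 -55. ] psi 78.0
```

>>> carry_out:
  series:
    - [[0,0,-7],0]
    - [[0,0,-8],0]
    - [[0,0,-6],0]
    - [[0,0,0],0]

```text
clock: 31.22
position: [0.5688, -0.1963, 0.1475]
ee_rot: [0.019, 0.777, 0.63, -0.009]
contact_force: [0.2, 0.4, -1.7]
width: 0.0445
```

```bash
python3 st.py -.002
```

```text
tilt [ 0.0098 -0.0412] [ 0.5688 -0.1963  0.1475] F [ 0.19  0.41 -1.69] t 31.22
ring bottom [ 0.5667 -0.1969  0.142 ] shift to tip, tool mm [ -0.1   0.4 -33. ] psi 78.0
```

>>> carry_out:
  series:
    - [[0,0,8],0]
    - [[0,0,8],0]
    - [[0,0,5],0]
    - [[0,0,0],0]

```text
clock: 31.55
position: [0.569, -0.1964, 0.1284]
ee_rot: [0.02, 0.777, 0.629, -0.008]
contact_force: [-1.8, 0.9, 6.6]
width: 0.0442
```

```bash
python3 st.py -.002
```

```text
tilt [ 0.0119 -0.0408] [ 0.569  -0.1964  0.1284] F [-1.8   0.85  6.64] t 31.55
ring bottom [ 0.5669 -0.197   0.1229] shift to tip, tool mm [ -0.7   0.7 -52.1] psi 78.0
```

>>> carry_out:
  series:
    - [[0,0,-7],0]
    - [[0,0,-6],0]
    - [[0,0,-3],0]
    - [[0,0,0],0]

```text
clock: 31.88
position: [0.5688, -0.1963, 0.144]
ee_rot: [0.02, 0.777, 0.63, -0.009]
contact_force: [0.3, 0.9, -0.2]
width: 0.0442
```

```bash
python3 st.py -.002
```

```text
tilt [ 0.0114 -0.0416] [ 0.5688 -0.1963  0.144 ] F [ 0.32  0.92 -0.19] t 31.88
ring bottom [ 0.5668 -0.1969  0.1385] shift to tip, tool mm [ -0.2   0.5 -36.5] psi 78.0
```

Release and rise, then check.

>>> carry_out:
  series:
    - [[0,0,0],0]
    - [[0,0,0],0]
    - [[0,0,0],0]
    - [[0,0,0],0]
    - [[0,0,-25],0]
    - [[0,0,-35],0]
    - [[0,0,-30],0]
    - [[0,0,-10],0]
    - [[0,0,0],0]
  fingers: 85

```text
clock: 32.63
position: [0.5666, -0.1926, 0.2442]
ee_rot: [0.018, 0.777, 0.629, -0.011]
contact_force: [-1.1, 0.0, -0.9]
width: 0.0851
```

```bash
python3 st.py|head -1; python3 -c "
from h import *
d=manip.get_image('wrist');s=manip.get_image('scene')['frame']
o=np.zeros((500,800,3),'u1');o[:,:400]=cv2.resize(d['frame'][0:300,130:370],(400,500),interpolation=2)
o[:400,400:]=cv2.resize(s[150:250,140:240],(400,400),interpolation=2);cv2.imwrite('pics/g7c.png',o)"
```

```text
tilt [ 0.0055 -0.0407] [ 0.5666 -0.1926  0.2442] F [-1.07  0.04 -0.85] t 32.63
```

View pics/g7c.png

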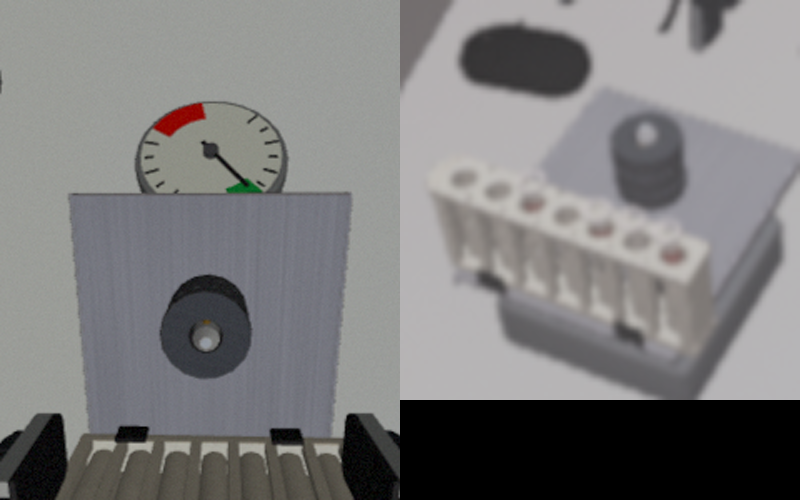

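Picture: three rings are stacked with no visible gap and the spindle tip shows at (206,343). The needle tip at (247,186) lies in the green sector. The gripper is clear, so I'm handing in.

>>> carry_out:
  series:
    - [[0,0,-15],0]
    - [[0,0,-10],0]
    - [[0,0,0],0]
    - [[0,0,0],0]
    - [[0,0,0],0]

```text
clock: 33.15
position: [0.5626, -0.1902, 0.2603]
ee_rot: [0.01, 0.777, 0.629, -0.014]
contact_force: [0.6, 0.0, 0.2]
width: 0.0848
```

```bash
python3 -c "
from h import *
s=manip.get_state();print(s['clock'],s['contact_force'].round(2))
print(manip.sign_off())"
```

```text
33.15 [0.58 0.01 0.19]
the job is handed in; nothing more can be done
None
```

I pressed three steel rings onto the spindle one at a time and handed the job in at 33 s with the gripper clear. The fourth steel ring and the blue ring were left where they lay.

- **Needle:** it read about 0.64 rad at the start, 0.99 after the first ring and 1.36 after the second. It now rests in the green sector at about 1.7 rad.
- **Seating:** each ring ended within about 1–2 mm of the height worked out for it on the sunken pan, with the press force rising about as the pan spring should. Peak press was about 11 N including the ring's own weight. That puts the needle near 3.3 rad by calculation, well short of red.
- **Limits of the checks:** the last picture shows no gaps in the stack, but it could not show one under about 1 mm. The tool drifted 1–2° off vertical during the moves, so I brought its tilt back close to the grip angle before each insertion. I did not take a final picture of the loose things on the bench.

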